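# Tighten the spice mill's cover screw with a hex key

### The arm

A 6-joint arm with a two-finger parallel gripper is mounted at the origin on the work surface. World frame = base frame: x ahead of the robot, y to its left, z up, the work surface at z = 0. Lengths are in m, angles in rad, forces in N, time in s.
With the tool pointing down it reaches from about 0.375 to 0.975 m from the base axis. Payload 3.8 kg.
Tool frame: the origin (TCP) lies midway between the tips of the shut fingers; the grasp point (between the pads) lies 19 mm behind it; z points along the fingers, y is the line along which they close (so a half turn about z gives the same grasp; the last joint's range is limited). The gripper opens to 85 mm and grips with 20 to 120 N. Pads are 22 mm wide; open, the fingers measure 114 mm over their backs; the gripper's body (76 mm by 85 mm) begins 54 mm behind the grasp point. The pads swing forward as they close: fully open they stand 13 mm farther back than shut.
Start: joints at [-1.201, 0.264, 1.604, -0, 1.274, -0.037], TCP at [0.267, -0.62, 0.231] pointing down, gripper open.
Joint ranges: [-2.63, 2.63], [-0.94, 2.18], [0.31, 2.57], [-1.31, 4.45], [0, 2.66], [-2.55, 2.55]. Speed limits (rad/s): [2.57, 2.57, 3.14, 3.14, 3.14, 3.14].

### API

Orientations are given as a rotation vector (axis times angle).
In Python, from workcell import bot gives the robot as it stands.
- The arm moves only by the tool servo_tool, never from a script. Its argument "series" is a list of rows, each a list of 7 numbers: the shift along the world's x, y, z in units of 0.15 m (1.0 is 0.15 m), then the turn, a rotation vector about the world's x, y, z in units of 180 degrees (1.0 is 180 degrees), then the closure, from 0 (fully open) to 1 (shut). A call has 1 to 20 rows; each row is the pose to reach, as a shift and turn from the pose commanded when the call began, turning the shorter way round; what a row does not reach only later rows make up. A row lasts 1/10 s, in which the tool goes at most 50 mm and 8.59 degrees, less where a joint would pass 70% of its speed; a pose out of reach is approached as far as the arm can. A call with a number of a shift or a turn outside -1 to 1 is refused whole. A call with a gripper value outside its range is refused whole. The fingers move at their own pace and stop on an object; "newtons" is the grip in N (left out, the last holds). Time passes only in rows, so rows that repeat a pose let the fingers close. It gives the time, the measured TCP pose, the force, the opening and the grip force at its end, in the units of the state.
- bot.read_state(): the state, without advancing time (a new reading comes with each control period).
- bot.read_camera(name): name is "scene" or "top" or "wrist"; returns the picture (384x512x3 uint8, red, green, blue); there is no depth.
- bot.camera_info(name): a dict with "vertical_fov" (degrees; the focal length in pixels is half the picture's height over the tangent of half this angle, whatever the lens; pixels are square), "cx", "cy" (the principal point, pixels), "R" (3x3) and "t" (3): a world point X has camera coordinates R X + t. Camera axes: x right, y down, z forward; pixel columns grow to the right and rows downward; lengths in m; the calibration is good to about 2 mm. A picture is of the moment at which its call begins: read the wrist's pose just before it. camera_info takes no time and is no camera call; for the wrist camera it gives the pose at the moment of the call.
- bot.finish_job(): hands the job in; it is judged then, once.
Trained networks look in the newest picture that a camera, given by its name, has taken for a name from the list of things; names that differ only in an ending like _2 or _b are one class to them, and where a whole thing is asked for, a point or a joint stands for the part that bears it (a point fixed in the world has none). Each returns a list of dicts, best first, with "score" (0 to 1); they miss things now and then, are a little off and sometimes report something else, mostly with a low value. They report only what shows in the picture. A call takes as long as a camera call. They do not tell look-alikes from the thing itself.
- bot.recognise(target, camera): "box" ([left, top, right, bottom] as shares, 0 to 1, of the picture: columns of its width, rows of its height, round what is visible of it).
- bot.trace(target, camera): "mask" (384x512 bool, what is visible of it) and "box" ([left, top, right, bottom] as shares, 0 to 1, of the picture: columns of its width, rows of its height, round what is visible of it).
- bot.mark_of(target, camera): "at" ([row, column] as shares, 0 to 1, of the picture: columns of its width, rows of its height: a listed point, or the origin of a listed thing).
The state is a dict: "time": time; "q": joint angles; "joint_vel": joint speeds; "joint_torque": joint torques, N m; "tool_pos": TCP position; "tcp_rot": TCP orientation; "wrist_force": force on the tool from outside, world axes, zero at the start; "torque": the same for the moment, N m; "width": opening from 0.0 (shut) to 1.0 (fully open); "grip_force": force on a finger pad.
Only numpy, scipy, OpenCV 4.12 (cv2) and the standard library are available. Lean on these libraries where they do the work, as an engineer would, in place of code of your own. Each camera call takes 0.05 s, during which the arm holds its last target. There are 200 camera calls.

### The job

The spice mill's cover is back on after cleaning, but its clamp screw is still loose: take from the rack the hex key that fits, feel with it for the six-sided socket at the bottom of the well in the middle of the cover, and turn the screw clockwise, taking a fresh grip on the key as often as your wrist needs, until it comes up against its stop. Then draw the key out and hang it back in its own, now empty, hole of the rack. Leave the other two keys and the goods on the counter as they are.

Things in the scene. Friction and masses are not known exactly. Their poses are not given: they have to be found in the camera images.
- socket (a point): Centre of the mouth of a round well (32 mm bore) in the boss (56 mm across) in the middle of the spice mill's aluminium cover, 122 mm above the counter; z up. The mill is a fixed cast grinding head, drum up to 172 mm across, cover 92 mm above the counter, its motor under the counter. Along -x of this point is its low outlet chute (reaches 132 mm out).
- screw_top (a point): Clamp screw at the bottom of the well: centre of its flat steel top, 16 mm below the well's mouth. In it is a hexagonal socket 19.5 mm across flats, 22 mm deep, its edge chamfered 3 mm. Which way the hexagon's flats face varies and no reading tells: feel for it (press the key lightly, 5 to 10 N, and turn it; within 60 degrees it drops in).
- hopper (a point): Mill's feed hopper: a fixed steel funnel, upright, 88 mm across at the top; this point is the centre of its mouth, 245 mm above the counter and 127 mm to one side of the well's axis; a slanting pipe runs from its foot down to the cover. Keep the gripper clear of it.
- screw (a joint): How far the clamp screw still is from its stop, rad: 0 = home against its stop, positive = loose (about 3.4 to 5.2 at the start); turning it clockwise seen from above lowers the value. It stays where it is left, does not sink noticeably, resists with about 0.2 N m of steady friction, and cannot go below 0.
- key_large_handle (a point): Large hex key (about 260 g), hanging shaft down in the rack: centre of its black square grip, 44 mm by 44 mm (x, y; 31 mm from axis to corner), 26 mm high. The steel hexagonal shaft, 18 mm across flats (two flats face +-x), ends 132 mm below this point, bevelled 2.5 mm. A collar 35 mm across, on which it hangs, has its underside 32 mm below this point. It stands by itself in the socket.
- key_large: The same large key, its origin at the lower end (tip) of the shaft, on the shaft's axis; z up along the shaft, axes as at its handle.
- key_mid_handle (a point): The middle key, same make and heights, shaft 13 mm across flats (it would spin idle in the socket); grip 34 by 34 mm. Centre of the grip.
- key_small_handle (a point): The small key, same make and heights, shaft 9 mm across flats; grip 26 by 26 mm. Centre of the grip.
- rack: Fixed sheet-steel rack, 226 mm (y) by 70 mm (x) plus feet; its 6 mm plate's top is 118 mm above the counter. Origin on the counter under its centre. Three 27 mm holes go through the plate at y = -68, 0, +68 mm (x = 0); one key hangs in each by its collar, in any order and turned any way, grip centres 150 mm above the counter.
- bottle: Green glass bottle, 64 mm across, 235 mm high, origin under its centre; bystander.
- jar: Glass spice jar with a red lid, 86 mm across, 150 mm high, origin under its centre; bystander.
- tin: Tin, 74 mm across, 110 mm high, origin under its centre; bystander.
- scoop: Steel scoop lying on the counter, blade 95 by 64 mm, 34 mm high, wooden handle, 196 mm long in all, along its x; bystander.
There are look-alikes about, which are no part of the job. What is shaped like the key_large but purple is not meant.

How it is judged:
On the way, in this order (a step that is already met when the one before it is completed fails the run):
1. the large key is seated in the screw's socket (z of key_large in the frame of socket below -0.026 m and horizontal distance between key_large and socket below 0.006 m), for 0.2 s.
2. the screw is home against its stop (value of joint screw below 0.1 rad), for 0.2 s.
At the end, for the whole second after the job is handed in: The screw is home (within 0.12 rad of its stop) and the large key hangs at rest, upright, released, in the rack hole it came from (handle within 12 mm, tip within 15 mm of where they were) (value of joint screw below 0.12 rad and distance of key_large_handle from where it was at the start of the episode below 0.012 m and distance of key_large from where it was at the start of the episode below 0.015 m and angle between key_large_handle's own z axis and vertical below 0.12 rad and linear speed of key_large below 0.02 m/s); the robot touches nothing.
It fails at once if another key is pulled up or knocked about (more than 20 mm) (distance of any of key_mid_handle, key_small_handle from where it was at the start of the episode above 0.02 m).
It fails at once if a thing on the counter is pushed or knocked over (moved more than 25 mm) (distance of any of bottle, jar, tin, scoop from where it was at the start of the episode above 0.025 m or angle between bottle's own z axis and vertical above 0.5 rad).
It also fails if it takes over 72 s, if anything falls off the work surface, if the arm or the gripper's body presses on something with over 40 N, if the wrist force passes 120 N, or if a joint passes its speed limit or range.

## Working session

There is one attempt and no reset: what is moved stays moved. The work goes in short steps, Python scripts to look and compute and a tool call to move; the robot and the scene stay as the last step left them, time stands still between calls to the robot, and variables do not carry over. Pictures are saved under pics/ and viewed, at most 10 in all, crops included, and the job is handed in when it is done.

Besides the shell and the picture viewer there is one more tool, called after ">>>" in YAML: its name, and indented under it one key for each argument. servo_tool: Moves the arm, as the interface text tells. Shifts and turns lie within -1 to 1; 1 stands for 0.15 m of shift or 180 degrees of turn. Its arguments: {"type":"object","properties":{"series":{"type":"array","items":{"type":"array","items":{"type":"number"}}},"newtons":{"type":"number"}},"required":["series"]}

```bash
mkdir -p pics; ls; cat > h.py <<'E'
import numpy as np, cv2
from workcell import bot
def ray(cam,at):
    i=bot.camera_info(cam); f=192/np.tan(np.radians(i["vertical_fov"])/2)
    R=np.array(i["R"]);t=np.array(i["t"])
    d=np.array([(at[1]*512-i["cx"])/f,(at[0]*384-i["cy"])/f,1.])
    return -R.T@t, R.T@d
def onz(cam,at,z):
    o,d=ray(cam,at); return o+d*(z-o[2])/d[2]
def proj(cam,X):
    i=bot.camera_info(cam); f=192/np.tan(np.radians(i["vertical_fov"])/2)
    c=np.array(i["R"])@X+np.array(i["t"]); return [c[0]/c[2]*f+i["cx"],c[1]/c[2]*f+i["cy"]]
def save(cam,n):
    im=bot.read_camera(cam); cv2.imwrite(f"pics/{n}.png",im[:,:,::-1]); return im
E
python3 - <<'E'
from h import *
np.set_printoptions(precision=4,suppress=True)
ims=[save(c,c+"0") for c in ("top","scene")]
cv2.imwrite("pics/both.png",cv2.resize(np.vstack(ims)[:,:,::-1],None,fx=.78,fy=.78))
Z=dict(socket=.122,screw_top=.106,hopper=.245,key_large_handle=.15,key_mid_handle=.15,key_small_handle=.15,rack=0,bottle=0,jar=0,tin=0,scoop=0)
for n,z in Z.items():
  for c in ("top","scene"):
    for r in bot.mark_of(n,c)[:3]: print(n,c,round(r["score"],2),np.array(r["at"])*[384,512],onz(c,r["at"],z))
print(bot.read_state())
E
```

```text
pics
socket top 0.84 [246.4896 342.016 ] [ 0.4438 -0.2028  0.122 ]
socket scene 0.88 [131.5968 272.7936] [ 0.4559 -0.1843  0.122 ]
screw_top top 0.76 [242.9952 345.3952] [ 0.4536 -0.2147  0.106 ]
screw_top scene 0.88 [136.0128 273.2032] [ 0.4541 -0.1845  0.106 ]
screw_top scene 0.59 [129.7152 275.6096] [ 0.438  -0.2084  0.106 ]
hopper top 0.97 [182.2848 346.0096] [ 0.5773 -0.1932  0.245 ]
hopper top 0.19 [148.1088 249.7024] [0.6569 0.0216 0.245 ]
hopper scene 0.87 [100.6848 229.9904] [ 0.5698 -0.1835  0.245 ]
key_large_handle top 0.86 [263.3856 173.8752] [0.4037 0.2008 0.15  ]
key_large_handle top 0.82 [220.1088 192.    ] [0.5061 0.1605 0.15  ]
key_large_handle top 0.57 [180.7872 203.1104] [0.6025 0.1356 0.15  ]
key_large_handle scene 0.89 [227.5968 306.4832] [0.5119 0.1598 0.15  ]
key_large_handle scene 0.62 [236.6976 258.4064] [0.611  0.1497 0.15  ]
key_large_handle scene 0.61 [238.8864 365.1072] [0.414  0.2219 0.15  ]
key_mid_handle top 0.62 [219.1872 135.3216] [0.5088 0.296  0.15  ]
key_mid_handle scene 0.93 [280.5888 338.2784] [0.5059 0.2861 0.15  ]
key_small_handle top 0.63 [21
[... 537 characters left out ...]
 173.7216] [ 0.7374 -0.2415  0.    ]
scoop top 0.87 [149.6832 345.7024] [ 0.7247 -0.2483  0.    ]
scoop scene 0.94 [170.496  178.1248] [ 0.7236 -0.2469  0.    ]
scoop scene 0.51 [226.7136 307.6096] [0.4487 0.0611 0.    ]
{'time': 1.2, 'q': array([-1.2009,  0.2639,  1.604 ,  0.    ,  1.2737, -0.0369]), 'joint_vel': array([ 0.0013, -0.0008, -0.0003, -0.001 ,  0.0019, -0.0003]), 'joint_torque': array([ -0.0002, -51.5076, -36.7722,  -0.0002,   0.0011,   0.    ]), 'tool_pos': array([ 0.2671, -0.6199,  0.2313]), 'tcp_rot': array([3.0768, 0.6346, 0.    ]), 'wrist_force': array([-0.4272,  1.3753,  0.3502]), 'torque': array([-0.0014,  0.0128,  0.0365]), 'grip_force': 0.0, 'width': 1.0004275017287527}
```

View pics/both.png

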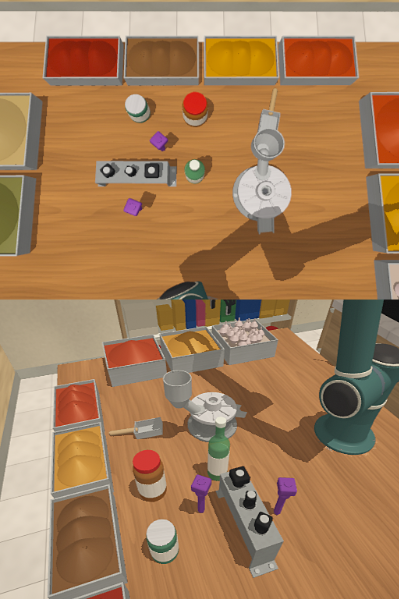

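The top view (upper) shows the rack keys at about (108,170), (129,170) and (152,170). The rightmost is the large one, two purple decoys stand nearby, and the well is at about (265,190). I'll move over the mill for a wrist look.

>>> servo_tool:
  series:
    - [0.1,0.3,0.3,0,0,0,0]
    - [0.2,0.6,0.6,0,0,0,0]
    - [0.4,0.95,0.95,0,0,0,0]
    - [0.4,0.95,0.95,0,0,0,0]

```text
time: 1.6
tool_pos: [0.3237, -0.4832, 0.3681]
tcp_rot: [3.077, 0.633, 0.0]
wrist_force: [0.5, -0.8, 0.5]
width: 0.999
grip_force: 0.0
```

>>> servo_tool:
  series:
    - [0.13,0.33,0.1,0,0,0,0]
    - [0.26,0.66,0.2,0,0,0,0]
    - [0.4,0.95,0.2,0,0,0,0]
    - [0.4,0.95,0.2,0,0,0,0]

```text
time: 2.0
tool_pos: [0.3854, -0.3381, 0.3987]
tcp_rot: [3.074, 0.641, 0.005]
wrist_force: [0.5, -0.5, -0.6]
width: 1.001
grip_force: 0.0
```

```bash
python3 - <<'E'
from h import *
np.set_printoptions(precision=4,suppress=True)
s=bot.read_state();print(s["time"],s["tool_pos"],s["tcp_rot"],s["q"],s["wrist_force"])
i=bot.camera_info("wrist");print(i)
save("wrist","w1")
for n,z in dict(socket=.122,screw_top=.106,hopper=.245).items():
    for r in bot.mark_of(n,"wrist")[:3]: print(n,round(r["score"],2),np.array(r["at"])*[384,512],onz("wrist",r["at"],z))
E
```

```text
2.0 [ 0.3854 -0.3381  0.3987] [3.0742 0.6413 0.0052] [-0.7702 -0.1075  1.7014  0.0021  1.5449  0.3892] [ 0.5298 -0.5438 -0.5825]
{'vertical_fov': 63.404765498893184, 'cx': 260.16730920059376, 'cy': 194.64458752895126, 'R': array([[ 0.4003, -0.9164,  0.0019],
       [-0.8771, -0.3825,  0.2904],
       [-0.2654, -0.1179, -0.9569]]), 't': array([-0.4644,  0.1229,  0.6026])}
socket 0.9 [ 67.2    182.6816] [ 0.4497 -0.2066  0.122 ]
screw_top 0.96 [ 67.392  180.2752] [ 0.4475 -0.2012  0.106 ]
```

View pics/w1.png

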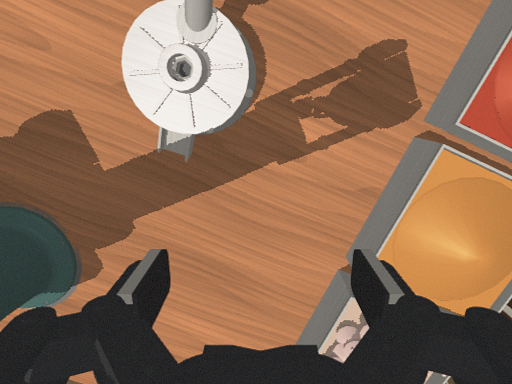

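The wrist picture shows the well at (182,67), consistent with about (0.449,-0.204). I'll move closer above it, measure again, then go to the rack.

>>> servo_tool:
  series:
    - [0.0,0.33,0,0,0,0,0]
    - [0,0.6,0,0,0,0,0]
    - [0,0.87,0,0,0,0,0]
    - [0,0.87,0,0,0,0,0]
    - [0,0.87,0,0,0,0,0]

```text
time: 2.7
tool_pos: [0.3833, -0.2124, 0.3965]
tcp_rot: [3.076, 0.634, -0.001]
wrist_force: [-0.1, -1.3, -0.2]
width: 1.001
grip_force: 0.0
```

```bash
python3 - <<'E'
from h import *
np.set_printoptions(precision=4,suppress=True)
s=bot.read_state();print(s["time"],s["tool_pos"],s["tcp_rot"])
save("wrist","w2")
for n,z in dict(socket=.122,screw_top=.106,hopper=.245).items():
    for r in bot.mark_of(n,"wrist")[:3]: print(n,round(r["score"],2),np.array(r["at"])*[384,512],onz("wrist",r["at"],z))
E
```

```text
2.7 [ 0.3833 -0.2124  0.3965] [ 3.0762  0.634  -0.001 ]
socket 0.94 [107.2128 274.5856] [ 0.4504 -0.2041  0.122 ]
screw_top 0.85 [105.792 270.592] [ 0.4499 -0.1992  0.106 ]
```

>>> servo_tool:
  series:
    - [0,0.33,0,0,0,-0.03,0]
    - [0,0.66,0,0,0,-0.06,0]
    - [0,1,0,0,0,-0.1,0]
    - [0,1,0,0,0,-0.13,0]

```text
time: 3.3
tool_pos: [0.3836, -0.0588, 0.3968]
tcp_rot: [-3.14, 0.005, -0.0]
wrist_force: [0.3, -0.3, -0.2]
width: 1.001
grip_force: 0.0
```

>>> servo_tool:
  series:
    - [0.1,0.33,0,0,0,0,0]
    - [0.2,0.66,0,0,0,0,0]
    - [0.3,1,0,0,0,0,0]
    - [0.3,1,0,0,0,0,0]
    - [0.3,1,0,0,0,0,0]

```text
time: 3.8
tool_pos: [0.4291, 0.0891, 0.3961]
tcp_rot: [3.141, 0.001, -0.003]
wrist_force: [-0.3, -1.2, -1.1]
width: 0.999
grip_force: 0.0
```

```bash
python3 - <<'E'
from h import *
np.set_printoptions(precision=4,suppress=True)
s=bot.read_state();print(s["time"],s["tool_pos"],s["tcp_rot"],s["q"])
im=save("wrist","w3")
cv2.imwrite("pics/w23.png",np.vstack([cv2.imread("pics/w2.png")[:,:],cv2.imread("pics/w3.png")])[:, :][::1][:600*2] if 0 else cv2.resize(np.hstack([cv2.imread("pics/w2.png"),cv2.imread("pics/w3.png")]),(800,300)))
for n in ("key_large_handle","key_mid_handle","key_small_handle"):
    for r in bot.mark_of(n,"wrist")[:3]: print(n,round(r["score"],2),np.array(r["at"])*[384,512],onz("wrist",r["at"],.15))
E
```

```text
3.8 [0.4291 0.0891 0.3961] [ 3.1409  0.0009 -0.0026] [ 0.1481 -0.2528  1.8277 -0.0005  1.5684  1.7184]
key_large_handle 0.91 [178.0992 167.7824] [0.4067 0.2068 0.15  ]
key_large_handle 0.84 [  4.1088 218.0096] [0.6039 0.1338 0.15  ]
key_large_handle 0.66 [ 93.888  205.8752] [0.5098 0.1522 0.15  ]
key_small_handle 0.9 [ 91.0848 148.6848] [0.5134 0.2196 0.15  ]
```

View pics/w23.png

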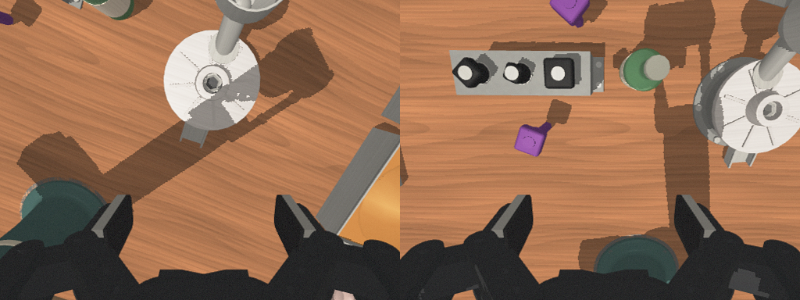

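Left: well at (212,83) in the panel. Right: large key at (558,72), aligned to the axes, with the small key to its left and the diamond-turned mid key beyond. I'll go directly over the large key.

>>> servo_tool:
  series:
    - [0.05,0.3,-0.2,0,0,0,0]
    - [0.07,0.45,-0.4,0,0,0,0]
    - [0.07,0.45,-0.4,0,0,0,0]
    - [0.07,0.45,-0.4,0,0,0,0]
    - [0.07,0.45,-0.4,0,0,0,0]

```text
time: 4.5
tool_pos: [0.4397, 0.1548, 0.3383]
tcp_rot: [-3.142, 0.005, -0.004]
wrist_force: [0.1, -0.2, -0.5]
width: 0.999
grip_force: 0.0
```

```bash
python3 - <<'E'
from h import *
np.set_printoptions(precision=4,suppress=True)
s=bot.read_state();print(s["time"],s["tool_pos"],s["tcp_rot"],s["q"])
im=save("wrist","w4")
for r in bot.mark_of("key_large_handle","wrist")[:3]: print(round(r["score"],2),np.array(r["at"])*[384,512],onz("wrist",r["at"],.15))
for r in bot.mark_of("key_small_handle","wrist")[:3]: print("s",round(r["score"],2),np.array(r["at"])*[384,512],onz("wrist",r["at"],.15))
u,v=map(int,proj("wrist",np.array([.509,.157,.163])));print(u,v)
c=im[v-70:v+70,u-100:u+100]; cv2.imwrite("pics/c4.png",cv2.resize(c[:,:,::-1],None,fx=4,fy=4,interpolation=cv2.INTER_NEAREST))
for r in bot.trace("key_large_handle","wrist"):
    m=r["mask"].astype(np.uint8);p=cv2.findNonZero(m);print(round(r["score"],2),cv2.minAreaRect(p),m.sum())
E
```

```text
4.5 [0.4397 0.1548 0.3383] [-3.1415  0.0053 -0.0036] [ 0.2855 -0.1912  1.8808 -0.0006  1.4498  1.8598]
0.82 [104.6016 260.1984] [0.5103 0.1555 0.15  ]
0.72 [200.7168 209.408 ] [0.4068 0.2128 0.15  ]
s 0.76 [101.6064 194.0992] [0.5133 0.2233 0.15  ]
258 106
0.72 ((276.5, 18.0), (36.0, 57.0), 90.0) 1261
0.59 ((212.40000915527344, 194.30001831054688), (40.160926818847656, 54.074947357177734), 18.434946060180664) 1768
0.58 ((259.0, 104.5), (45.0, 46.0), 90.0) 2022
```

View pics/c4.png

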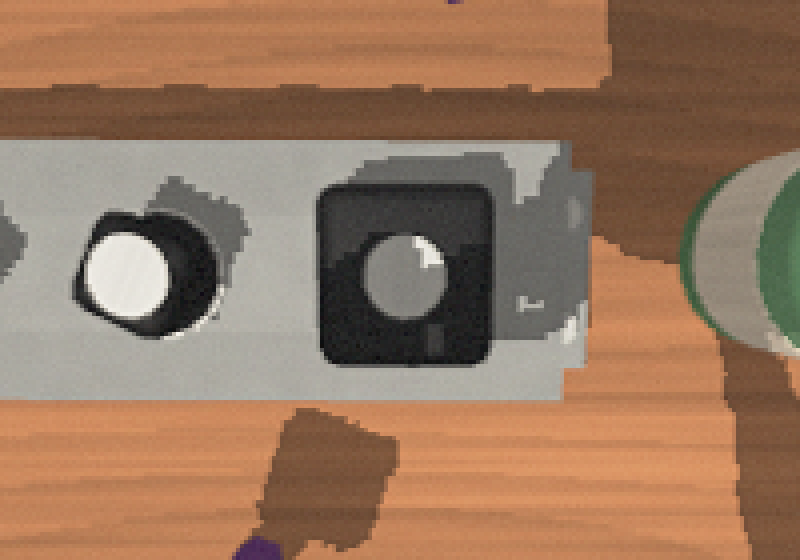

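>>> servo_tool:
  series:
    - [0.1,0,-0.05,0,0,0.045,0]
    - [0.2,0,-0.1,0,0,0.09,0]
    - [0.3,0,-0.2,0,0,0.135,0]
    - [0.4,0,-0.3,0,0,0.18,0]
    - [0.47,0,-0.4,0,0,0.225,0]
    - [0.47,0.01,-0.5,0,0,0.27,0]
    - [0.47,0.01,-0.6,0,0,0.315,0]
    - [0.47,0.01,-0.7,0,0,0.36,0]
    - [0.47,0.01,-0.8,0,0,0.405,0]
    - [0.47,0.01,-0.8,0,0,0.45,0]
    - [0.47,0.01,-0.8,0,0,0.5,0]
    - [0.47,0.01,-0.8,0,0,0.5,0]
    - [0.47,0.01,-0.8,0,0,0.5,0]
    - [0.47,0.01,-0.8,0,0,0.5,0]

```text
time: 6.1
tool_pos: [0.5098, 0.1574, 0.2172]
tcp_rot: [2.226, 2.216, 0.001]
wrist_force: [0.0, 0.8, 0.6]
width: 0.999
grip_force: 0.0
```

>>> servo_tool:
  series:
    - [0,-0.01,-0.2,0,0,0,0]
    - [0,-0.01,-0.4,0,0,0,0]
    - [0,-0.01,-0.58,0,0,0,0]
    - [0,-0.01,-0.58,0,0,0,0]
    - [0,-0.01,-0.58,0,0,0,0]
    - [0,-0.01,-0.58,0,0,0,1]
    - [0,-0.01,-0.58,0,0,0,1]
    - [0,-0.01,-0.58,0,0,0,1]
    - [0,-0.01,-0.58,0,0,0,1]
    - [0,-0.01,-0.58,0,0,0,1]
    - [0,-0.01,-0.58,0,0,0,1]
    - [0,-0.01,-0.58,0,0,0,1]
  newtons: 60

```text
time: 7.3
tool_pos: [0.5107, 0.1564, 0.1315]
tcp_rot: [2.222, 2.219, 0.004]
wrist_force: [-0.6, 0.4, 6.3]
width: 0.505
grip_force: 62.2
```

Width reads about 43 mm, so the large grip is held. I'll lift while refining the well position from picture w2, rectified to the plane z=0.122.

>>> servo_tool:
  series:
    - [0,0,0.2,0,0,0,1]
    - [0,0,0.4,0,0,0,1]
    - [0,0,0.7,0,0,0,1]
    - [0,0,1,0,0,0,1]
    - [0,0,1,0,0,0,1]

```text
time: 7.8
tool_pos: [0.5134, 0.157, 0.2877]
tcp_rot: [2.218, 2.215, 0.018]
wrist_force: [1.0, 0.4, -2.1]
width: 0.502
grip_force: 63.6
```

```bash
python3 - <<'E'
from h import *
from scipy.spatial.transform import Rotation as Ro
np.set_printoptions(precision=4,suppress=True)
s=bot.read_state(); print(s["time"],s["tool_pos"],s["width"])
def T(p,r): M=np.eye(4);M[:3,:3]=Ro.from_rotvec(r).as_matrix();M[:3,3]=p;return M
i=bot.camera_info("wrist");C=np.eye(4);C[:3,:3]=i["R"];C[:3,3]=i["t"]
CT=C@T(s["tool_pos"],s["tcp_rot"])          # cam<-tool
f=192/np.tan(np.radians(i["vertical_fov"])/2);K=np.array([[f,0,i["cx"]],[0,f,i["cy"]],[0,0,1]])
E=CT@np.linalg.inv(T([0.3833,-0.2124,0.3965],[3.0762,.634,-.001]))
im=cv2.imread("pics/w2.png"); out=[]
for z in (.122,.106):
    # patch px (a,b): x=.45+(200-b)*.0002, y=-.203+(200-a)*.0002
    P=np.array([[0,-.0002,.45+.04],[-.0002,0,-.203+.04],[0,0,z],[0,0,1.]])
    H=K@(E[:3]@P)
    o=cv2.warpPerspective(im,H,(400,400),flags=cv2.WARP_INVERSE_MAP|cv2.INTER_CUBIC); out.append(o)
g=cv2.GaussianBlur(cv2.cvtColor(out[0],cv2.COLOR_BGR2GRAY),(0,0),3)
for lo,hi in ((70,90),(130,150)):
    c=cv2.HoughCircles(g,cv2.HOUGH_GRADIENT,1,10,param1=60,param2=12,minRadius=lo,maxRadius=hi)
    if c is not None:
        for a,b,r in c[0][:3]: print("r mm",r*.2,"xy",.45+(200-b)*.0002,-.203+(200-a)*.0002)
for o in out: cv2.drawMarker(o,(200,200),(0,0,255),0,20)
cv2.imwrite("pics/well.png",np.hstack(out))
E
```

```text
7.8 [0.5134 0.157  0.2877] 0.5018860138225438
r mm 16.539999 xy 0.45069999 -0.1999
r mm 14.580001 xy 0.44869998 -0.19909999
r mm 17.64 xy 0.44849998 -0.20169999
r mm 27.5 xy 0.45029998 -0.1999
r mm 27.660002 xy 0.4513 -0.1981
r mm 29.660002 xy 0.44849998 -0.19849999
```

View pics/well.png

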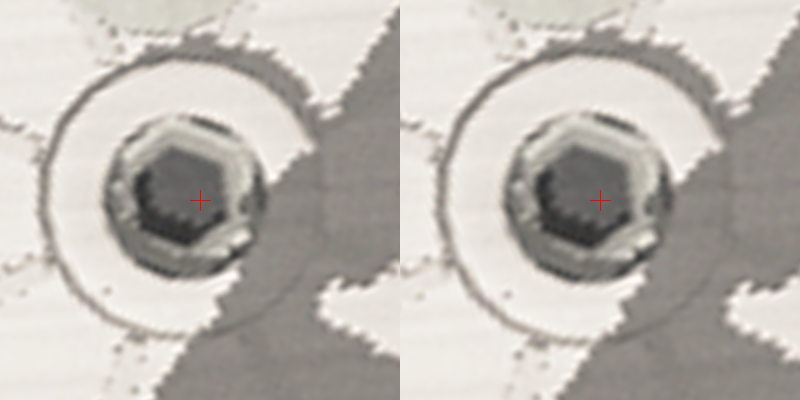

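The rectified view puts the well and hexagon at about (184,197), so the socket is at (0.4505,-0.200). The hexagon's corners point along ±x, so the key should drop in near tool yaw 183°. I'll approach with yaw 200°.

>>> servo_tool:
  series:
    - [0,0,0.3,0,0,0.045,1]
    - [0,0,0.6,0,0,0.09,1]
    - [0,-0.1,0.75,0,0,0.135,1]
    - [0,-0.35,0.75,0,0,0.18,1]
    - [0,-0.6,0.75,0,0,0.225,1]
    - [0,-0.8,0.75,0,0,0.27,1]
    - [0,-1,0.75,0,0,0.315,1]
    - [0,-1,0.75,0,0,0.36,1]
    - [0,-1,0.75,0,0,0.36,1]

```text
time: 8.7
tool_pos: [0.5089, 0.0052, 0.3906]
tcp_rot: [-0.69, -3.062, 0.0]
wrist_force: [0.2, 0.1, -2.3]
width: 0.505
grip_force: 63.4
```

>>> servo_tool:
  series:
    - [-0.1,-0.25,0,0,0,0.045,1]
    - [-0.2,-0.5,0,0,0,0.09,1]
    - [-0.3,-0.75,0,0,0,0.135,1]
    - [-0.42,-1,0,0,0,0.18,1]
    - [-0.42,-1,0,0,0,0.225,1]
    - [-0.42,-1,0,0,0,0.25,1]
    - [-0.42,-1,0,0,0,0.25,1]

```text
time: 9.4
tool_pos: [0.4462, -0.1437, 0.3913]
tcp_rot: [0.533, -3.095, -0.001]
wrist_force: [-0.0, 0.5, -3.3]
width: 0.509
grip_force: 63.8
```

>>> servo_tool:
  series:
    - [0,-0.2,0,0,0,0,1]
    - [0,-0.38,-0.1,0,0,0,1]
    - [0,-0.38,-0.2,0,0,0,1]
    - [0,-0.38,-0.2,0,0,0,1]
    - [0,-0.38,-0.2,0,0,0,1]

```text
time: 9.9
tool_pos: [0.4464, -0.1998, 0.3615]
tcp_rot: [0.536, -3.094, -0.003]
wrist_force: [-0.5, -0.4, -1.8]
width: 0.507
grip_force: 63.6
```

```bash
python3 - <<'E'
from h import *
s=bot.read_state(); print(s)
im=save("wrist","w5");im2=save("top","t5");im3=save("scene","s5")
cv2.imwrite("pics/c5.png",np.hstack([cv2.resize(im,(400,300)),cv2.resize(im3[40:220,160:400],(400,300))])[:,:,::-1])
E
```

```text
{'time': 9.9, 'q': array([-4.72278379e-01, -1.46900854e-01,  1.80210745e+00,  5.43898829e-04,
        1.48841862e+00, -2.38627727e+00]), 'joint_vel': array([ 0.00304884, -0.0145062 , -0.02644035, -0.00152186, -0.00176953,
       -0.01074221]), 'joint_torque': array([-3.20747131e-01, -3.04159963e+01, -3.89016759e+01, -2.40614230e-02,
        1.24676619e-02,  2.48281384e-02]), 'tool_pos': array([ 0.44636456, -0.19984647,  0.36145488]), 'tcp_rot': array([ 5.36167107e-01, -3.09418078e+00, -2.59644474e-03]), 'wrist_force': array([-0.53582918, -0.35474843, -1.83372138]), 'torque': array([ 0.00460656, -0.0153409 ,  0.00084553]), 'grip_force': 63.61326813697815, 'width': 0.5074714047855481}
```

View pics/c5.png

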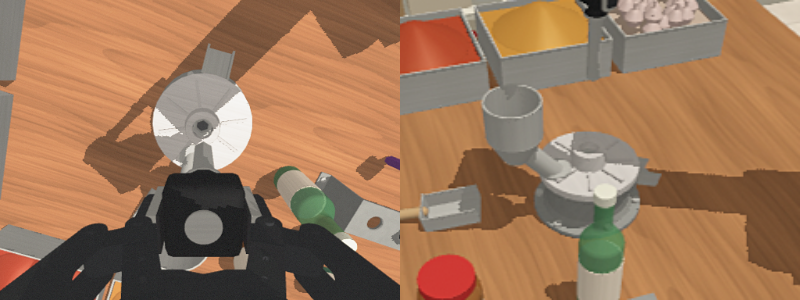

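The key hangs straight in the gripper and the well is clear. I'll lower it into the well.

>>> servo_tool:
  series:
    - [0.027,0,-0.3,0,0,0,1]
    - [0.027,0,-0.6,0,0,0,1]
    - [0.027,0,-0.7,0,0,0,1]
    - [0.027,0,-0.78,0,0,0,1]
    - [0.027,0,-0.84,0,0,0,1]
    - [0.027,0,-0.88,0,0,0,1]
    - [0.027,0,-0.91,0,0,0,1]
    - [0.027,0,-0.91,0,0,0,1]

```text
time: 10.85
tool_pos: [0.4509, -0.2011, 0.2262]
tcp_rot: [-0.537, 3.095, -0.001]
wrist_force: [0.7, 0.4, -3.4]
width: 0.507
grip_force: 63.5
```

>>> servo_tool:
  series:
    - [0,0.005,-0.02,0,0,0,1]
    - [0,0.005,-0.035,0,0,0,1]
    - [0,0.005,-0.05,0,0,0,1]
    - [0,0.005,-0.05,0,0,0,1]

```text
time: 11.25
tool_pos: [0.4504, -0.2001, 0.2179]
tcp_rot: [0.537, -3.095, -0.001]
wrist_force: [0.5, 0.1, -3.2]
width: 0.506
grip_force: 63.6
```

>>> servo_tool:
  series:
    - [0,0,-0.01,0,0,0,1]
    - [0,0,-0.02,0,0,0,1]
    - [0,0,-0.03,0,0,0,1]
    - [0,0,-0.03,0,0,0,1]

```text
time: 11.65
tool_pos: [0.4502, -0.2001, 0.2135]
tcp_rot: [0.538, -3.094, -0.001]
wrist_force: [-0.7, 0.3, -2.7]
width: 0.507
grip_force: 64.0
```

>>> servo_tool:
  series:
    - [0,0,-0.013,0,0,0,1]
    - [0,0,-0.02,0,0,0,1]
    - [0,0,-0.02,0,0,-0.02,1]
    - [0,0,-0.02,0,0,-0.04,1]
    - [0,0,-0.02,0,0,-0.06,1]
    - [0,0,-0.02,0,0,-0.06,1]

```text
time: 12.25
tool_pos: [0.4503, -0.1999, 0.2101]
tcp_rot: [0.244, -3.132, -0.001]
wrist_force: [-0.2, 1.3, -3.7]
width: 0.508
grip_force: 63.7
```

>>> servo_tool:
  series:
    - [0,0,-0.01,0,0,-0.02,1]
    - [0,0,-0.02,0,0,-0.03,1]
    - [0,0,-0.035,0,0,-0.03,1]
    - [0,0,-0.05,0,0,-0.03,1]
    - [0,0,-0.05,0,0,-0.03,1]

```text
time: 12.75
tool_pos: [0.4502, -0.2001, 0.2025]
tcp_rot: [0.098, -3.139, -0.001]
wrist_force: [-1.6, 0.9, -3.4]
width: 0.505
grip_force: 63.7
```

The tip is about 33 mm below the mouth with no contact force, so the key is in the hexagon. I'll turn clockwise.

>>> servo_tool:
  series:
    - [0,0,-0.015,0,0,-0.045,1]
    - [0,0,-0.015,0,0,-0.09,1]
    - [0,0,-0.015,0,0,-0.135,1]
    - [0,0,-0.015,0,0,-0.18,1]
    - [0,0,-0.015,0,0,-0.225,1]
    - [0,0,-0.015,0,0,-0.27,1]
    - [0,0,-0.015,0,0,-0.315,1]
    - [0,0,-0.015,0,0,-0.36,1]
    - [0,0,-0.015,0,0,-0.405,1]
    - [0,0,-0.015,0,0,-0.45,1]
    - [0,0,-0.015,0,0,-0.495,1]
    - [0,0,-0.015,0,0,-0.54,1]
    - [0,0,-0.015,0,0,-0.585,1]
    - [0,0,-0.015,0,0,-0.63,1]
    - [0,0,-0.015,0,0,-0.675,1]
    - [0,0,-0.015,0,0,-0.72,1]
    - [0,0,-0.015,0,0,-0.765,1]
    - [0,0,-0.015,0,0,-0.81,1]
    - [0,0,-0.015,0,0,-0.855,1]
    - [0,0,-0.015,0,0,-0.9,1]

```text
time: 14.75
tool_pos: [0.4506, -0.2003, 0.2009]
tcp_rot: [3.088, 0.579, -0.0]
wrist_force: [-1.8, 0.7, -2.3]
width: 0.504
grip_force: 63.8
```

```bash
cat > st.py <<'E'
from h import *
s=bot.read_state(); r=s["tcp_rot"]
print(s["time"],"p",s["tool_pos"].round(4),"yaw",np.degrees(2*np.arctan2(r[1],r[0])).round(1)%360,"F",s["wrist_force"].round(1),"M",s["torque"].round(3),"q6",s["q"][5].round(3),"w",round(s["width"],3),round(s["grip_force"],1))
E
python3 st.py
```

```text
14.75 p [ 0.4506 -0.2003  0.2009] yaw 21.3 F [-1.8  0.7 -2.3] M [0.15  0.366 0.19 ] q6 0.731 w 0.504 63.8
```

Mz is 0.19 N m, which matches the screw friction, so the screw is turning. Continuing.

>>> servo_tool:
  series:
    - [0,0,0,0,0,-0.04,1]
    - [0,0,0,0,0,-0.08,1]
    - [0,0,0,0,0,-0.12,1]
    - [0,0,0,0,0,-0.16,1]
    - [0,0,0,0,0,-0.2,1]
    - [0,0,0,0,0,-0.24,1]
    - [0,0,0,0,0,-0.27,1]

```text
time: 15.45
tool_pos: [0.4504, -0.2006, 0.2009]
tcp_rot: [3.052, -0.74, -0.0]
wrist_force: [-1.9, -0.8, -2.1]
width: 0.5
grip_force: 63.8
```

```bash
python3 st.py
```

```text
15.45 p [ 0.4504 -0.2006  0.2009] yaw 332.7 F [-1.9 -0.8 -2.1] M [-0.1    0.541  0.236] q6 1.578 w 0.5 63.8
```

>>> servo_tool:
  series:
    - [0,0,0,0,0,-0.04,1]
    - [0,0,0,0,0,-0.08,1]
    - [0,0,0,0,0,-0.12,1]
    - [0,0,0,0,0,-0.15,1]

```text
time: 15.85
tool_pos: [0.4501, -0.2007, 0.2008]
tcp_rot: [2.795, -1.432, -0.001]
wrist_force: [-2.7, -0.6, -1.3]
width: 0.504
grip_force: 63.9
```

```bash
python3 st.py
```

```text
15.85 p [ 0.4501 -0.2007  0.2008] yaw 305.7 F [-2.7 -0.6 -1.3] M [-0.128  0.748  0.192] q6 2.05 w 0.504 63.9
```

>>> servo_tool:
  series:
    - [0,0,0,0,0,-0.04,1]
    - [0,0,0,0,0,-0.08,1]
    - [0,0,0,0,0,-0.12,1]
    - [0,0,0,0,0,-0.12,1]

```text
time: 16.25
tool_pos: [0.4499, -0.2005, 0.2009]
tcp_rot: [2.48, -1.926, -0.001]
wrist_force: [-4.2, 0.0, -1.3]
width: 0.503
grip_force: 63.9
```

```bash
python3 st.py
```

```text
16.25 p [ 0.4499 -0.2005  0.2009] yaw 284.3 F [-4.2  0.  -1.3] M [-0.129  1.042  0.021] q6 2.423 w 0.503 63.9
```

Near the wrist limit and not yet at the stop. I'll open, turn back 90° and take a fresh grip.

>>> servo_tool:
  series:
    - [0,0,0,0,0,0,0.1]
    - [0,0,0,0,0,0,0.1]
    - [0,0,0,0,0,0,0.1]
    - [0,0,0,0,0,0,0.1]
    - [0,0,0,0,0,0.045,0.1]
    - [0,0,0,0,0,0.09,0.1]
    - [0,0,0,0,0,0.135,0.1]
    - [0,0,0,0,0,0.18,0.1]
    - [0,0,0,0,0,0.225,0.1]
    - [0,0,0,0,0,0.27,0.1]
    - [0,0,0,0,0,0.315,0.1]
    - [0,0,0,0,0,0.36,0.1]
    - [0,0,0,0,0,0.405,0.1]
    - [0,0,0,0,0,0.45,0.1]
    - [0,0,0,0,0,0.5,0.1]
    - [0,0,0,0,0,0.5,0.1]

```text
time: 17.85
tool_pos: [0.4509, -0.2003, 0.2012]
tcp_rot: [3.117, 0.393, 0.001]
wrist_force: [-0.4, -0.7, -0.4]
width: 0.899
grip_force: 0.0
```

```bash
python3 st.py; python3 - <<'E'
from h import *
im=save("wrist","w6");im3=save("scene","s6")
cv2.imwrite("pics/c6.png",np.hstack([cv2.resize(im,(400,300)),cv2.resize(im3[20:200,160:400],(400,300))])[:,:,::-1])
E
```

```text
17.85 p [ 0.4509 -0.2003  0.2012] yaw 14.4 F [-0.4 -0.7 -0.4] M [-0.025 -0.013  0.003] q6 0.851 w 0.899 0.0
```

View pics/c6.png

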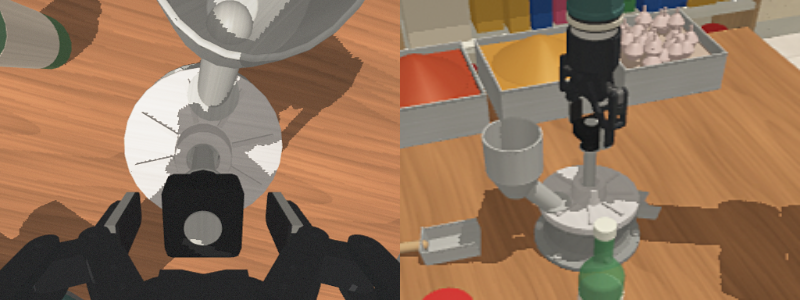

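The key stands in the well, square to the fingers. I'll grip again and keep turning.

>>> servo_tool:
  series:
    - [0,0,0,0,0,0,1]
    - [0,0,0,0,0,0,1]
    - [0,0,0,0,0,0,1]
    - [0,0,0,0,0,0,1]
    - [0,0,0,0,0,0,1]
    - [0,0,0,0,0,-0.04,1]
    - [0,0,0,0,0,-0.08,1]
    - [0,0,0,0,0,-0.1,1]

```text
time: 18.75
tool_pos: [0.4505, -0.2003, 0.2008]
tcp_rot: [3.139, -0.106, -0.0]
wrist_force: [-0.2, -0.1, -1.8]
width: 0.507
grip_force: 64.4
```

```bash
python3 st.py
```

```text
18.75 p [ 0.4505 -0.2003  0.2008] yaw 356.1 F [-0.2 -0.1 -1.8] M [-0.092 -0.09   0.492] q6 1.17 w 0.507 64.4
```

>>> servo_tool:
  series:
    - [0,0,0,0,0,-0.03,1]
    - [0,0,0,0,0,-0.06,1]
    - [0,0,0,0,0,-0.08,1]

```text
time: 19.05
tool_pos: [0.4504, -0.2004, 0.2007]
tcp_rot: [3.101, -0.497, -0.001]
wrist_force: [-0.0, -1.3, -2.1]
width: 0.505
grip_force: 64.4
```

```bash
python3 st.py
```

```text
19.05 p [ 0.4504 -0.2004  0.2007] yaw 341.8 F [-0.  -1.3 -2.1] M [-0.186 -0.083  0.506] q6 1.42 w 0.505 64.4
```

```bash
python3 - <<'E'
from h import *
im=save("wrist","w7")
cv2.imwrite("pics/c7.png",np.hstack([cv2.resize(cv2.imread("pics/w6.png"),(400,300)),cv2.resize(im,(400,300))[:,:,::-1]]))
E
```

```text
(no output)
```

View pics/c7.png

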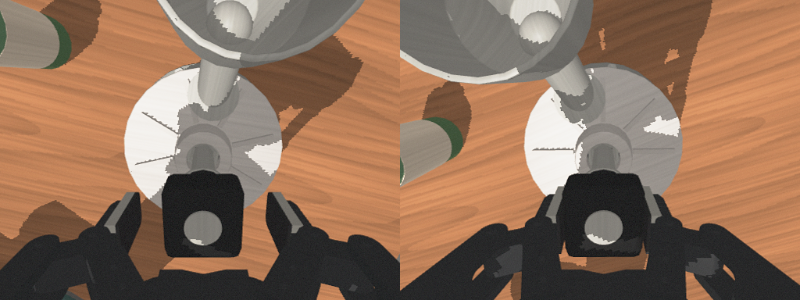

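>>> servo_tool:
  series:
    - [0,0,0,0,0,-0.02,1]
    - [0,0,0,0,0,-0.04,1]
    - [0,0,0,0,0,-0.04,1]
  newtons: 100

```text
time: 19.4
tool_pos: [0.4504, -0.2005, 0.2009]
tcp_rot: [3.065, -0.687, -0.0]
wrist_force: [-0.1, -1.1, -1.6]
width: 0.5
grip_force: 102.4
```

```bash
python3 st.py
```

```text
19.4 p [ 0.4504 -0.2005  0.2009] yaw 334.7 F [-0.1 -1.1 -1.6] M [-0.35   0.074 -0.13 ] q6 1.543 w 0.5 102.4
```

The key is still square in the fingers, so it turns with the gripper. Continuing.

>>> servo_tool:
  series:
    - [0,0,0,0,0,-0.03,1]
    - [0,0,0,0,0,-0.06,1]
    - [0,0,0,0,0,-0.08,1]

```text
time: 19.7
tool_pos: [0.4502, -0.2002, 0.2006]
tcp_rot: [2.954, -1.068, -0.001]
wrist_force: [-0.3, -0.4, -2.5]
width: 0.497
grip_force: 102.3
```

```bash
python3 st.py
```

```text
19.7 p [ 0.4502 -0.2002  0.2006] yaw 320.2 F [-0.3 -0.4 -2.5] M [-0.227  0.097 -0.008] q6 1.796 w 0.497 102.3
```

>>> servo_tool:
  series:
    - [0,0,0,0,0,-0.03,1]
    - [0,0,0,0,0,-0.06,1]
    - [0,0,0,0,0,-0.08,1]

```text
time: 20.0
tool_pos: [0.45, -0.2004, 0.2005]
tcp_rot: [2.797, -1.43, -0.002]
wrist_force: [-0.6, -1.6, -2.4]
width: 0.5
grip_force: 102.2
```

```bash
python3 st.py
```

```text
20.0 p [ 0.45   -0.2004  0.2005] yaw 305.9 F [-0.6 -1.6 -2.4] M [-0.453  0.087 -0.023] q6 2.047 w 0.5 102.2
```

>>> servo_tool:
  series:
    - [0,0,0,0,0,-0.04,1]
    - [0,0,0,0,0,-0.08,1]
    - [0,0,0,0,0,-0.12,1]

```text
time: 20.3
tool_pos: [0.4499, -0.2005, 0.2005]
tcp_rot: [2.478, -1.928, -0.001]
wrist_force: [-0.8, -2.2, -2.5]
width: 0.498
grip_force: 102.3
```

```bash
python3 st.py;  python3 - <<'E'
from h import *
im=save("wrist","w8");im3=save("scene","s8");
cv2.imwrite("pics/c8.png",np.hstack([cv2.resize(im,(400,300)),cv2.resize(im3[50:170,210:370],(400,300))])[:,:,::-1])
E
```

```text
20.3 p [ 0.4499 -0.2005  0.2005] yaw 284.2 F [-0.8 -2.2 -2.5] M [-0.411  0.275  0.55 ] q6 2.425 w 0.498 102.3
```

View pics/c8.png

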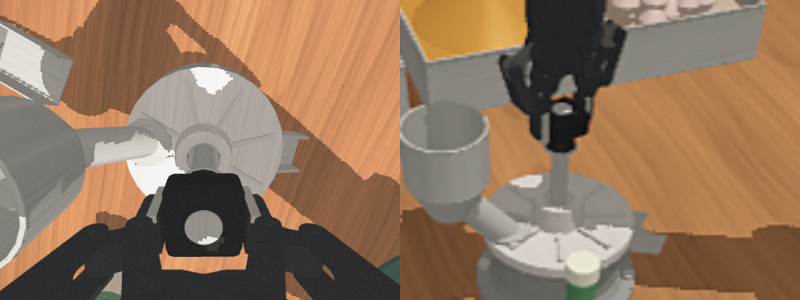

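The key is square in the grip with no stop felt yet. I'll take another fresh grip, this time confirming it is fully open before turning back.

>>> servo_tool:
  series:
    - [0,0,0,0,0,0,0.1]
    - [0,0,0,0,0,0,0.1]
    - [0,0,0,0,0,0,0.1]
    - [0,0,0,0,0,0,0.1]
  newtons: 70

```text
time: 20.8
tool_pos: [0.451, -0.2002, 0.2015]
tcp_rot: [-2.481, 1.926, -0.002]
wrist_force: [0.5, 0.2, 0.8]
width: 0.901
grip_force: 0.0
```

```bash
python3 st.py
```

```text
20.8 p [ 0.451  -0.2002  0.2015] yaw 284.4 F [0.5 0.2 0.8] M [-0.029 -0.034  0.008] q6 2.422 w 0.901 0.0
```

>>> servo_tool:
  series:
    - [0,0,0,0,0,0.02,0.1]
    - [0,0,0,0,0,0.06,0.1]
    - [0,0,0,0,0,0.1,0.1]
    - [0,0,0,0,0,0.14,0.1]
    - [0,0,0,0,0,0.18,0.1]
    - [0,0,0,0,0,0.22,0.1]

```text
time: 21.4
tool_pos: [0.4508, -0.2002, 0.2013]
tcp_rot: [-2.99, 0.964, -0.001]
wrist_force: [-0.1, -0.2, 0.7]
width: 0.9
grip_force: 0.0
```

```bash
python3 st.py; python3 - <<'E'
from h import *
im=save("wrist","w9"); cv2.imwrite("pics/c9.png",np.hstack([cv2.resize(im,(400,300)),cv2.resize(im[180:384,190:330],(400,300))])[:,:,::-1])
E
```

```text
21.4 p [ 0.4508 -0.2002  0.2013] yaw 324.2 F [-0.1 -0.2  0.7] M [-0.025 -0.031  0.036] q6 1.726 w 0.9 0.0
```

View pics/c9.png

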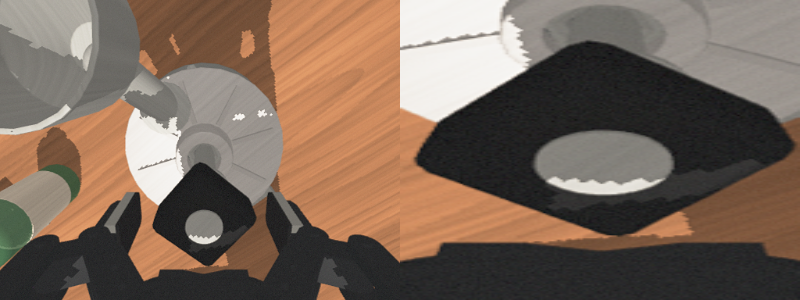

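The key stays put when released, 40° off the fingers, and was not dragged. I'll check its height by triangulation before continuing.

```bash
python3 - <<'E'
from h import *
np.set_printoptions(precision=4,suppress=True)
bot.read_camera("scene");bot.read_camera("top")
R=[]
for c in ("wrist","scene","top"):
    for r in bot.mark_of("key_large_handle",c)[:5]:
        o,d=ray(c,r["at"]); d/=np.linalg.norm(d)
        t=-((o-[.4505,-.2,0])[:2]@d[:2])/(d[:2]@d[:2]); p=o+t*d
        e=np.linalg.norm(p[:2]-[.4505,-.2])
        if e<.02: print(c,round(r["score"],2),p,"miss",e); R.append((o,d))
if len(R)>1:
    A=sum(np.eye(3)-np.outer(d,d) for o,d in R);b=sum((np.eye(3)-np.outer(d,d))@o for o,d in R);print(np.linalg.solve(A,b))
# expected pixel rows of the grip centre in scene for candidate heights
for z in (.216,.236): print(z,proj("scene",np.array([.4505,-.2,z])),proj("wrist",np.array([.4505,-.2,z])))
for r in bot.mark_of("socket","scene")[:2]+bot.mark_of("socket","wrist")[:2]: print(np.array(r["at"])*[384,512],r["score"])
E
```

```text
wrist 0.64 [ 0.4495 -0.2015  0.2208] miss 0.0018435320598711898
scene 0.55 [ 0.4579 -0.2029  0.2195] miss 0.007957081040959895
top 0.6 [ 0.4497 -0.2003  0.1846] miss 0.0008457803203304198
[ 0.4513 -0.199   0.219 ]
0.216 [np.float64(273.76550624557945), np.float64(98.3743360525982)] [np.float64(261.40078261901994), np.float64(267.75983303181664)]
0.236 [np.float64(274.02408262269284), np.float64(91.535339429363)] [np.float64(261.6103795692802), np.float64(293.46426582988875)]
[126.1056 271.4112] 0.81
```

The handle is at z≈0.219, so the key is seated. I'll finish the regrip and keep turning.

>>> servo_tool:
  series:
    - [0,0,0,0,0,0.045,0.1]
    - [0,0,0,0,0,0.09,0.1]
    - [0,0,0,0,0,0.135,0.1]
    - [0,0,0,0,0,0.18,0.1]
    - [0,0,0,0,0,0.225,0.1]
    - [0,0,0,0,0,0.27,0.1]
    - [0,0,0,0,0,0.28,0.1]
    - [0,0,0,0,0,0.28,1]
    - [0,0,0,0,0,0.28,1]
    - [0,0,0,0,0,0.28,1]
    - [0,0,0,0,0,0.28,1]
    - [0,0,0,0,0,0.28,1]

```text
time: 23.0
tool_pos: [0.4506, -0.2001, 0.2013]
tcp_rot: [-3.117, -0.391, -0.0]
wrist_force: [0.5, 1.4, 2.8]
width: 0.5
grip_force: 73.6
```

```bash
python3 st.py
```

```text
23.0 p [ 0.4506 -0.2001  0.2013] yaw 14.300000000000011 F [0.5 1.4 2.8] M [0.217 0.208 0.009] q6 0.853 w 0.5 73.6
```

>>> servo_tool:
  series:
    - [0,0,0,0,0,-0.03,1]
    - [0,0,0,0,0,-0.06,1]
    - [0,0,0,0,0,-0.08,1]

```text
time: 23.3
tool_pos: [0.4506, -0.2003, 0.2011]
tcp_rot: [3.141, -0.007, 0.0]
wrist_force: [0.2, 0.4, 0.8]
width: 0.501
grip_force: 73.5
```

```bash
python3 st.py
```

```text
23.3 p [ 0.4506 -0.2003  0.2011] yaw 359.7 F [0.2 0.4 0.8] M [0.088 0.038 0.016] q6 1.107 w 0.501 73.5
```

>>> servo_tool:
  series:
    - [0,0,0,0,0,-0.03,1]
    - [0,0,0,0,0,-0.06,1]
    - [0,0,0,0,0,-0.08,1]

```text
time: 23.6
tool_pos: [0.45, -0.2001, 0.2]
tcp_rot: [-3.116, 0.402, 0.002]
wrist_force: [0.4, 0.2, -2.9]
width: 0.502
grip_force: 73.1
```

```bash
python3 st.py
```

```text
23.6 p [ 0.45   -0.2001  0.2   ] yaw 345.3 F [ 0.4  0.2 -2.9] M [ 0.017 -0.002  0.025] q6 1.359 w 0.502 73.1
```

>>> servo_tool:
  series:
    - [0,0,0,0,0,-0.04,1]
    - [0,0,0,0,0,-0.08,1]

```text
time: 23.8
tool_pos: [0.4503, -0.2004, 0.2001]
tcp_rot: [3.04, -0.791, -0.001]
wrist_force: [0.4, -0.7, -2.0]
width: 0.504
grip_force: 73.0
```

```bash
python3 st.py
```

```text
23.8 p [ 0.4503 -0.2004  0.2001] yaw 330.8 F [ 0.4 -0.7 -2. ] M [-0.23  -0.041  0.277] q6 1.612 w 0.504 73.0
```

>>> servo_tool:
  series:
    - [0,0,0,0,0,-0.04,1]
    - [0,0,0,0,0,-0.08,1]

```text
time: 24.0
tool_pos: [0.4502, -0.2005, 0.2001]
tcp_rot: [2.917, -1.163, -0.001]
wrist_force: [1.1, -1.3, -2.0]
width: 0.504
grip_force: 73.1
```

```bash
python3 st.py
```

```text
24.0 p [ 0.4502 -0.2005  0.2001] yaw 316.5 F [ 1.1 -1.3 -2. ] M [-0.23  -0.062  0.685] q6 1.862 w 0.504 73.1
```

>>> servo_tool:
  series:
    - [0,0,0,0,0,-0.04,1]
    - [0,0,0,0,0,-0.08,1]

```text
time: 24.2
tool_pos: [0.4501, -0.2005, 0.2001]
tcp_rot: [2.747, -1.521, -0.001]
wrist_force: [-0.3, -1.0, -2.4]
width: 0.501
grip_force: 73.1
```

```bash
python3 st.py
```

```text
24.2 p [ 0.4501 -0.2005  0.2001] yaw 302.1 F [-0.3 -1.  -2.4] M [-0.343  0.022  0.08 ] q6 2.114 w 0.501 73.1
```

The torque cycles every 60° (0.28, then 0.69, then 0.08) against only 0.2 N m of screw friction. So the screw is at its stop and the key is camming over inside the hexagon. I'll regrip once more and end pressed against the stop, short of the cam-over.

>>> servo_tool:
  series:
    - [0,0,0,0,0,0,0.1]
    - [0,0,0,0,0,0,0.1]
    - [0,0,0,0,0,0,0.1]
    - [0,0,0,0,0,0,0.1]
    - [0,0,0,0,0,0.045,0.1]
    - [0,0,0,0,0,0.09,0.1]
    - [0,0,0,0,0,0.135,0.1]
    - [0,0,0,0,0,0.18,0.1]
    - [0,0,0,0,0,0.225,0.1]
    - [0,0,0,0,0,0.27,0.1]
    - [0,0,0,0,0,0.315,0.1]
    - [0,0,0,0,0,0.36,0.1]
    - [0,0,0,0,0,0.405,0.1]
    - [0,0,0,0,0,0.45,0.1]
    - [0,0,0,0,0,0.5,0.1]
    - [0,0,0,0,0,0.5,0.1]

```text
time: 25.8
tool_pos: [0.4507, -0.2003, 0.2012]
tcp_rot: [3.017, 0.876, 0.0]
wrist_force: [0.0, -0.1, -0.3]
width: 0.899
grip_force: 0.0
```

>>> servo_tool:
  series:
    - [0,0,0,0,0,0,1]
    - [0,0,0,0,0,0,1]
    - [0,0,0,0,0,0,1]
    - [0,0,0,0,0,0,1]
    - [0,0,0,0,0,0,1]
    - [0,0,-0.01,0,0,-0.04,1]
    - [0,0,-0.01,0,0,-0.08,1]
    - [0,0,-0.01,0,0,-0.12,1]
    - [0,0,-0.01,0,0,-0.15,1]
    - [0,0,-0.01,0,0,-0.16,1]

```text
time: 26.8
tool_pos: [0.4507, -0.2004, 0.2001]
tcp_rot: [3.14, 0.092, 0.001]
wrist_force: [-1.5, 0.9, 3.9]
width: 0.506
grip_force: 71.9
```

```bash
python3 st.py
```

```text
26.8 p [ 0.4507 -0.2004  0.2001] yaw 3.4 F [-1.5  0.9  3.9] M [0.148 0.229 0.178] q6 1.044 w 0.506 71.9
```

>>> servo_tool:
  series:
    - [0,0,0,0,0,-0.015,1]
    - [0,0,0,0,0,-0.015,1]

```text
time: 27.0
tool_pos: [0.4508, -0.2004, 0.2001]
tcp_rot: [3.141, 0.022, 0.001]
wrist_force: [-1.1, 0.2, 4.6]
width: 0.507
grip_force: 72.0
```

```bash
python3 st.py
```

```text
27.0 p [ 0.4508 -0.2004  0.2001] yaw 0.8 F [-1.1  0.2  4.6] M [0.166 0.297 0.166] q6 1.088 w 0.507 72.0
```

>>> servo_tool:
  series:
    - [0,0,0,0,0,-0.015,1]
    - [0,0,0,0,0,-0.03,1]

```text
time: 27.2
tool_pos: [0.4508, -0.2004, 0.2001]
tcp_rot: [3.138, -0.125, 0.001]
wrist_force: [-1.2, 0.4, 4.7]
width: 0.503
grip_force: 70.7
```

```bash
python3 st.py
```

```text
27.2 p [ 0.4508 -0.2004  0.2001] yaw 355.4 F [-1.2  0.4  4.7] M [0.145 0.271 0.72 ] q6 1.182 w 0.503 70.7
```

>>> servo_tool:
  series:
    - [0,0,0,0,0,-0.02,1]
    - [0,0,0,0,0,-0.02,1]

```text
time: 27.4
tool_pos: [0.4508, -0.2005, 0.2001]
tcp_rot: [3.133, -0.223, 0.001]
wrist_force: [-1.7, -0.1, 5.4]
width: 0.504
grip_force: 72.1
```

```bash
python3 st.py
```

```text
27.4 p [ 0.4508 -0.2005  0.2001] yaw 351.9 F [-1.7 -0.1  5.4] M [0.01  0.333 0.189] q6 1.244 w 0.504 72.1
```

>>> servo_tool:
  series:
    - [0,0,0,0,0,-0.02,1]

```text
time: 27.5
tool_pos: [0.4508, -0.2005, 0.2001]
tcp_rot: [3.125, -0.319, 0.001]
wrist_force: [-1.1, 0.5, 5.1]
width: 0.509
grip_force: 70.9
```

```bash
python3 st.py
```

```text
27.5 p [ 0.4508 -0.2005  0.2001] yaw 348.3 F [-1.1  0.5  5.1] M [0.024 0.392 0.695] q6 1.306 w 0.509 70.9
```

>>> servo_tool:
  series:
    - [0,0,0,0,0,-0.02,1]

```text
time: 27.6
tool_pos: [0.4508, -0.2006, 0.2001]
tcp_rot: [3.113, -0.419, 0.001]
wrist_force: [-1.5, 0.2, 4.7]
width: 0.503
grip_force: 71.2
```

```bash
python3 st.py
```

```text
27.6 p [ 0.4508 -0.2006  0.2001] yaw 344.7 F [-1.5  0.2  4.7] M [-0.016  0.348  0.54 ] q6 1.37 w 0.503 71.2
```

>>> servo_tool:
  series:
    - [0,0,0,0,0,-0.02,1]

```text
time: 27.7
tool_pos: [0.4508, -0.2006, 0.2001]
tcp_rot: [3.098, -0.517, 0.001]
wrist_force: [-1.1, 0.2, 4.3]
width: 0.503
grip_force: 71.3
```

```bash
python3 st.py
```

```text
27.7 p [ 0.4508 -0.2006  0.2001] yaw 341.0 F [-1.1  0.2  4.3] M [-0.052  0.377  0.408] q6 1.433 w 0.503 71.3
```

>>> servo_tool:
  series:
    - [0,0,0,0,0,-0.02,1]

```text
time: 27.8
tool_pos: [0.4508, -0.2006, 0.2001]
tcp_rot: [3.08, -0.615, 0.001]
wrist_force: [-1.0, 0.3, 5.9]
width: 0.502
grip_force: 71.7
```

```bash
python3 st.py
```

```text
27.8 p [ 0.4508 -0.2006  0.2001] yaw 337.4 F [-1.   0.3  5.9] M [-0.131  0.429  0.346] q6 1.496 w 0.502 71.7
```

>>> servo_tool:
  series:
    - [0,0,0,0,0,-0.02,1]

```text
time: 27.9
tool_pos: [0.4507, -0.2007, 0.2001]
tcp_rot: [3.059, -0.712, 0.001]
wrist_force: [-1.4, -0.2, 5.2]
width: 0.503
grip_force: 72.1
```

```bash
python3 st.py
```

```text
27.9 p [ 0.4507 -0.2007  0.2001] yaw 333.8 F [-1.4 -0.2  5.2] M [-0.164  0.422  0.181] q6 1.56 w 0.503 72.1
```

The torque falls off again past the peak, which confirms the 60° ratchet. I'll approach the next rising flank and stop on it.

>>> servo_tool:
  series:
    - [0,0,0,0,0,-0.04,1]
    - [0,0,0,0,0,-0.08,1]
    - [0,0,0,0,0,-0.12,1]
    - [0,0,0,0,0,-0.15,1]
    - [0,0,0,0,0,-0.17,1]

```text
time: 28.4
tool_pos: [0.4504, -0.2009, 0.2001]
tcp_rot: [2.761, -1.495, 0.001]
wrist_force: [-2.5, -1.0, 5.2]
width: 0.507
grip_force: 72.1
```

```bash
python3 st.py
```

```text
28.4 p [ 0.4504 -0.2009  0.2001] yaw 303.1 F [-2.5 -1.   5.2] M [-0.27   0.706  0.284] q6 2.095 w 0.507 72.1
```

>>> servo_tool:
  series:
    - [0,0,0,0,0,-0.015,1]

```text
time: 28.5
tool_pos: [0.4503, -0.2009, 0.2001]
tcp_rot: [2.727, -1.557, 0.0]
wrist_force: [-2.4, -1.4, 6.3]
width: 0.502
grip_force: 71.6
```

```bash
python3 st.py
```

```text
28.5 p [ 0.4503 -0.2009  0.2001] yaw 300.5 F [-2.4 -1.4  6.3] M [-0.235  0.713  0.472] q6 2.14 w 0.502 71.6
```

>>> servo_tool:
  series:
    - [0,0,0,0,0,-0.015,1]

```text
time: 28.6
tool_pos: [0.4503, -0.2009, 0.2001]
tcp_rot: [2.69, -1.62, 0.0]
wrist_force: [-2.2, -1.2, 5.4]
width: 0.502
grip_force: 71.1
```

```bash
python3 st.py
```

```text
28.6 p [ 0.4503 -0.2009  0.2001] yaw 297.9 F [-2.2 -1.2  5.4] M [-0.222  0.748  0.617] q6 2.187 w 0.502 71.1
```

Torque rose from 0.28 to 0.62 N m, well above the screw's friction, so the screw is home. I'll back off a hair, release to relax the side load, grip again and draw the key straight up.

>>> servo_tool:
  series:
    - [0,0,0,0,0,0,1]
    - [0,0,0,0,0,0.015,1]
    - [0,0,0,0,0,0.03,1]
    - [0,0,0,0,0,0.03,0.2]
    - [0,0,0,0,0,0.03,0.2]
    - [0,0,0,0,0,0.03,0.2]
    - [0,0,0,0,0,0.03,0.2]
    - [0,0,0,0,0,0.03,1]
    - [0,0,0,0,0,0.03,1]
    - [0,0,0,0,0,0.03,1]
    - [0,0,0,0,0,0.03,1]
    - [0,0,0,0,0,0.03,1]

```text
time: 29.8
tool_pos: [0.4505, -0.2003, 0.1997]
tcp_rot: [2.764, -1.494, 0.0]
wrist_force: [-1.0, -0.1, 3.2]
width: 0.502
grip_force: 72.8
```

```bash
python3 st.py
```

```text
29.8 p [ 0.4505 -0.2003  0.1997] yaw 303.2 F [-1.  -0.1  3.2] M [-0.011  0.27   0.186] q6 2.093 w 0.502 72.8
```

>>> servo_tool:
  series:
    - [0,0,0.1,0,0,0,1]
    - [0,0,0.2,0,0,0,1]
    - [0,0,0.3,0,0,0,1]
    - [0,0,0.5,0,0,0,1]
    - [0,0,0.8,0,0,0,1]
    - [0,0,1,0,0,0,1]
    - [0,0,1,0,0,0,1]

```text
time: 30.5
tool_pos: [0.4534, -0.2016, 0.3585]
tcp_rot: [-2.763, 1.494, -0.022]
wrist_force: [-0.2, -0.6, -1.7]
width: 0.503
grip_force: 78.2
```

```bash
python3 st.py
```

```text
30.5 p [ 0.4534 -0.2016  0.3585] yaw 303.2 F [-0.2 -0.6 -1.7] M [-0.029 -0.046  0.028] q6 2.093 w 0.503 78.2
```

>>> servo_tool:
  series:
    - [0,0,0.15,0,0,0.045,1]
    - [0,0.1,0.25,0,0,0.09,1]
    - [0,0.3,0.25,0,0,0.135,1]
    - [0.1,0.5,0.25,0,0,0.18,1]
    - [0.15,0.7,0.25,0,0,0.225,1]
    - [0.2,0.85,0.25,0,0,0.27,1]
    - [0.2,1,0.25,0,0,0.315,1]
    - [0.2,1,0.25,0,0,0.36,1]
    - [0.2,1,0.25,0,0,0.4,1]

```text
time: 31.4
tool_pos: [0.4801, -0.0492, 0.387]
tcp_rot: [-3.112, -0.427, 0.001]
wrist_force: [-0.3, -0.1, -3.4]
width: 0.5
grip_force: 77.9
```

>>> servo_tool:
  series:
    - [0,0.15,0,0,0,0.045,1]
    - [0.1,0.3,0,0,0,0.09,1]
    - [0.15,0.45,0,0,0,0.135,1]
    - [0.2,0.6,0,0,0,0.18,1]
    - [0.2,0.75,0,0,0,0.225,1]
    - [0.2,0.9,0,0,0,0.27,1]
    - [0.2,1,0,0,0,0.315,1]
    - [0.2,1,0,0,0,0.36,1]
    - [0.2,1,0,0,0,0.4,1]
    - [0.2,1,0,0,0,0.41,1]
    - [0.2,1,0,0,0,0.41,1]
    - [0.2,1,0,0,0,0.41,1]

```text
time: 32.6
tool_pos: [0.5103, 0.0997, 0.387]
tcp_rot: [-2.242, -2.201, 0.0]
wrist_force: [0.5, 0.1, -3.1]
width: 0.502
grip_force: 78.1
```

```bash
python3 st.py
```

```text
32.6 p [0.5103 0.0997 0.387 ] yaw 89.0 F [ 0.5  0.1 -3.1] M [0.035 0.041 0.003] q6 0.163 w 0.502 78.1
```

>>> servo_tool:
  series:
    - [0,0.2,0,0,0,0.005,1]
    - [0,0.38,-0.1,0,0,0.005,1]
    - [0,0.38,-0.4,0,0,0.005,1]
    - [0,0.38,-0.7,0,0,0.005,1]
    - [0,0.38,-0.9,0,0,0.005,1]
    - [0,0.38,-0.95,0,0,0.005,1]
    - [0,0.38,-0.95,0,0,0.005,1]
    - [0,0.38,-0.95,0,0,0.005,1]

```text
time: 33.4
tool_pos: [0.5119, 0.157, 0.2467]
tcp_rot: [2.223, 2.218, 0.004]
wrist_force: [0.3, 1.3, -1.6]
width: 0.504
grip_force: 77.6
```

```bash
python3 st.py; python3 - <<'E'
from h import *
bot.read_camera("top");bot.read_camera("scene");bot.read_camera("wrist")
for c in ("top","scene","wrist"):
  for n in ("key_large_handle","key_small_handle","key_mid_handle"):
    for r in bot.mark_of(n,c)[:3]: print(c,n,round(r["score"],2),onz(c,r["at"],.253 if "large" in n else .15).round(4))
E
```

```text
33.4 p [0.5119 0.157  0.2467] yaw 89.9 F [ 0.3  1.3 -1.6] M [-0.025 -0.02   0.019] q6 0.253 w 0.504 77.6
top key_large_handle 0.92 [0.4023 0.1889 0.253 ]
top key_small_handle 0.48 [0.5143 0.2255 0.15  ]
top key_mid_handle 0.46 [0.5121 0.2926 0.15  ]
scene key_large_handle 0.97 [0.4715 0.2831 0.253 ]
scene key_large_handle 0.92 [0.636  0.2217 0.253 ]
scene key_large_handle 0.68 [0.5094 0.1434 0.253 ]
scene key_mid_handle 0.84 [0.5068 0.2887 0.15  ]
scene key_mid_handle 0.72 [0.516  0.1773 0.15  ]
wrist key_large_handle 0.97 [0.5602 0.184  0.253 ]
wrist key_large_handle 0.88 [0.4518 0.2234 0.253 ]
wrist key_large_handle 0.71 [0.511  0.1531 0.253 ]
wrist key_small_handle 0.72 [0.5114 0.2252 0.15  ]
wrist key_mid_handle 0.88 [0.5102 0.2934 0.15  ]
```

Everything lines up and the neighbouring keys are undisturbed. I'll lower the key into its hole.

>>> servo_tool:
  series:
    - [-0.005,0,-0.06,0,0,0,1]
    - [-0.005,0,-0.12,0,0,0,1]
    - [-0.005,0,-0.18,0,0,0,1]
    - [-0.005,0,-0.24,0,0,0,1]
    - [-0.005,0,-0.3,0,0,0,1]
    - [-0.005,0,-0.3,0,0,0,1]

```text
time: 34.6
tool_pos: [0.5085, 0.1564, 0.1972]
tcp_rot: [-2.222, -2.218, 0.005]
wrist_force: [-0.2, -1.1, -3.1]
width: 0.501
grip_force: 77.7
```

>>> servo_tool:
  series:
    - [0,0,-0.1,0,0,0,1]
    - [0,0,-0.2,0,0,0,1]
    - [0,0,-0.3,0,0,0,1]
    - [0,0,-0.36,0,0,0,1]
    - [0,0,-0.4,0,0,0,1]
    - [0,0,-0.4,0,0,0,1]

```text
time: 35.2
tool_pos: [0.509, 0.1565, 0.1381]
tcp_rot: [-2.222, -2.219, 0.003]
wrist_force: [-0.3, 1.1, -2.9]
width: 0.5
grip_force: 77.8
```

>>> servo_tool:
  series:
    - [0.01,0,-0.01,0,0,0,1]
    - [0.01,0,-0.02,0,0,0,1]
    - [0.01,0,-0.025,0,0,0,1]
    - [0.01,0,-0.025,0,0,0,1]

```text
time: 35.6
tool_pos: [0.5115, 0.1568, 0.1361]
tcp_rot: [2.223, 2.219, 0.001]
wrist_force: [-0.3, 0.0, -2.7]
width: 0.503
grip_force: 77.8
```

>>> servo_tool:
  series:
    - [0,0,-0.01,0,0,0,1]
    - [0,0,-0.015,0,0,0,1]
    - [0,0,-0.015,0,0,0,1]

```text
time: 35.9
tool_pos: [0.5116, 0.1569, 0.1341]
tcp_rot: [2.223, 2.22, 0.001]
wrist_force: [-1.1, 0.6, 2.4]
width: 0.504
grip_force: 78.5
```

The collar rests on the plate, since the force changed from -2.7 to +2.4 N. I'll release and rise.

>>> servo_tool:
  series:
    - [0,0,0,0,0,0,0.1]
    - [0,0,0,0,0,0,0.1]
    - [0,0,0,0,0,0,0.1]
    - [0,0,0,0,0,0,0.1]
    - [0,0,0.1,0,0,0,0.1]
    - [0,0,0.3,0,0,0,0.1]
    - [0,0,0.6,0,0,0,0.1]
    - [0,0,0.9,0,0,0,0.1]
    - [0,0,1,0,0,0,0.1]
    - [0,0,1,0,0,0,0.1]

```text
time: 36.9
tool_pos: [0.5135, 0.1573, 0.2883]
tcp_rot: [2.22, 2.217, 0.011]
wrist_force: [0.2, 0.3, 0.1]
width: 0.902
grip_force: 0.0
```

```bash
python3 st.py; python3 - <<'E'
from h import *
for c in ("top","scene","wrist"):
  save(c,"end_"+c)
  for n in ("key_large_handle","key_small_handle","key_mid_handle"):
    for r in bot.mark_of(n,c)[:4]: print(c,n,round(r["score"],2),onz(c,r["at"],.15).round(4))
E
```

```text
36.9 p [0.5135 0.1573 0.2883] yaw 89.9 F [0.2 0.3 0.1] M [-0.018 -0.001  0.005] q6 0.253 w 0.902 0.0
top key_large_handle 0.75 [0.6083 0.1395 0.15  ]
top key_large_handle 0.6 [0.4042 0.2075 0.15  ]
top key_large_handle 0.36 [0.5083 0.1583 0.15  ]
top key_small_handle 0.58 [0.5119 0.2224 0.15  ]
top key_small_handle 0.49 [0.5131 0.1539 0.15  ]
top key_mid_handle 0.8 [0.507  0.3001 0.15  ]
scene key_large_handle 0.71 [ 0.5431 -0.3168  0.15  ]
scene key_large_handle 0.7 [0.4159 0.2275 0.15  ]
scene key_large_handle 0.61 [0.6109 0.1542 0.15  ]
scene key_small_handle 0.89 [0.5063 0.2243 0.15  ]
scene key_small_handle 0.24 [0.5083 0.2886 0.15  ]
scene key_mid_handle 0.63 [0.5118 0.2907 0.15  ]
wrist key_large_handle 0.67 [0.5148 0.1584 0.15  ]
wrist key_large_handle 0.62 [0.4094 0.2173 0.15  ]
wrist key_large_handle 0.6 [0.6022 0.1444 0.15  ]
wrist key_small_handle 0.65 [0.5119 0.2228 0.15  ]
wrist key_mid_handle 0.75 [0.5159 0.2947 0.15  ]
```

The key hangs at about (0.51, 0.157), as at the start, and the gripper is clear. Handing in.

```bash
python3 -c "
from workcell import bot
print(bot.finish_job())"
```

```text
the job is handed in; nothing more can be done
None
```

I turned the clamp screw clockwise until torque showed it home against its stop, hung the large key back in its own rack hole, and handed the job in at about 37 s; no verdict came back, and no reading gives the screw's angle directly.

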